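Lids from the pile onto their pots

ROBOT

A 7-joint arm with a two-finger parallel gripper is mounted at the origin on a cart in front of the work surface, level with it; the furniture and walls round the work are solid. World frame = base frame: x ahead of the robot, y to its left, z up, the work surface at z = 0. Lengths are in m, angles in rad, forces in N, time in s.
With the tool pointing down it reaches from about 0.4 to 0.85 m from the base axis. Payload 4.5 kg.
Tool frame: the origin (TCP) lies on the centre line of the jaws, within the pads' length; the fingertips stand r.tip_extent ahead of it and the grasp point (between the pads) is the TCP (r.tip_extent is the distance from the TCP to the fingertips, in m); z points along the fingers, y is the line along which they close (so a half turn about z gives the same grasp; the last joint's range is limited). The gripper opens to 88 mm and grips with 3 to 60 N. Pads are 18 mm wide; open, the fingers measure 123 mm over their backs; the gripper's body (75 mm by 187 mm) begins 45 mm behind the grasp point.
Start: joints at [-1.262, 0.689, -0.195, 1.565, 0.157, 0.902, -0.215], TCP at [0.17, 0.602, 0.258] pointing down, gripper open.
Joint ranges: [-3.01, 3.01], [-0.46, 2.08], [-1.47, 1.51], [0.13, 2.56], [-1, 4.14], [0.04, 2.09], [-2.66, 2.66]. Speed limits (rad/s): [2.57, 2.57, 3.14, 3.14, 3.14, 3.14, 3.14].

INTERFACE

Orientations are given as a unit quaternion [x, y, z, w].
In Python, from plant import sensors, vision, finish_job, r gives the robot as it stands. The module is installed in compiled form; this text tells all that it offers.
- The arm moves only by the tool step_arm, never from a script. Its argument "steps" is a list of rows, each a list of 2 entries, a list of its own where there are three numbers: the shift along the tool's x, y, z in cm, then the turn, a rotation vector about the tool's x, y, z in degrees. A call has 1 to 12 rows; each row shifts and turns the commanded pose from where the row before left it, along the tool's axes as they then stand; what a row does not reach is not made up. A row lasts 1/8 s, in which the tool goes at most 62.5 mm and 10.7 degrees, less where a joint would pass 70% of its speed; a pose out of reach is approached as far as the arm can. A call with a gripper value outside its range is refused whole. "claw" is the opening, from -1 (shut) to 1 (fully open), set as the call begins (left out, the last holds). The fingers move at their own pace and stop on an object; "grip_force" is the grip in N (left out, the last holds). Time passes only in rows, so rows that do not move let the fingers close. It gives the time, the measured TCP pose, the force, the opening and the grip force at its end, in the units of the state.
- sensors.get_state(): the state, without advancing time (a new reading comes with each control period).
- vision.snapshot(name): name is "side" or "top"; returns a dict with "img" (420x560x3 uint8, red, green, blue), "fx", "fy", "cx", "cy" (pixels), "k1" (the pictures are not rectified: a ray, as slopes to the right and down, at radius r is drawn at 1 + k1 r^2 times it, then the intrinsics apply), "position" and "rotation" of the camera in the world. Camera axes: x right, y down, z forward; pixel columns grow to the right and rows downward; lengths in m; the calibration is good to about 2 mm. A picture is of the moment at which its call begins. There is no depth.
- finish_job(): hands the job in; it is judged then, once.
The state is a dict: "clock": time; "q": joint angles; "qd": joint speeds; "joint_torque": joint torques, N m; "tool_pos": TCP position; "eef_rot": TCP orientation; "contact_force": force on the tool from outside, world axes, zero at the start; "moment": the same for the moment, N m; "opening": opening from 0.0 (shut) to 1.0 (fully open); "finger_force": force on a finger pad.
Only numpy, scipy, OpenCV 4.12 (cv2) and the standard library are available. Lean on these libraries where they do the work, as an engineer would, in place of code of your own. Each camera call takes 0.05 s, during which the arm holds its last target. There are 200 camera calls.

TASK

The lids of the four open containers are piled up on the board over the hob. Take the pile apart and put each lid on the container it fits, the blue one on the ribbed bucket, the green one on the smooth tub, the steel one on the steel pot and the copper one on the copper pot, so that each sits level on the rim with its plug inside. Leave the spice jar and the kitchen timer where they stand.

Things in the scene. Friction and masses are not known exactly. Their poses are not given: they have to be found in the camera images.
- bucket_lid_mid (a point): Round blue lid, 37 mm tall: plug below 112 mm wide, 8 deep; flange 154 mm wide, 5 thick; black upright knob with flat top, 40 mm wide, 24 tall, to grip. Point: on the axis half-way up, 18.5 mm above the plug's underside, 10.5 above the flange's underside, 18.5 below the knob's top; z up. 140 g. At the bottom of the pile, on the wooden board (top 56 mm above the work surface).
- tub_lid_mid (a point): Round green lid, 37 mm tall: plug below 84 mm wide, 8 deep; flange 126 mm wide, 5 thick; black upright knob with flat top, 40 mm wide, 24 tall, to grip. Point: on the axis half-way up, 18.5 mm above the plug's underside, 10.5 above the flange's underside, 18.5 below the knob's top; z up. 110 g. Stands on the knob of the blue lid.
- steel_lid_mid (a point): Round steel lid, 37 mm tall: plug below 70 mm wide, 8 deep; flange 102 mm wide, 5 thick; black upright knob with flat top, 40 mm wide, 24 tall, to grip. Point: on the axis half-way up, 18.5 mm above the plug's underside, 10.5 above the flange's underside, 18.5 below the knob's top; z up. 110 g. Stands on the knob of the green lid.
- copper_lid_mid (a point): Round copper lid, 37 mm tall: plug below 52 mm wide, 8 deep; flange 82 mm wide, 5 thick; black upright knob with flat top, 40 mm wide, 24 tall, to grip. Point: on the axis half-way up, 18.5 mm above the plug's underside, 10.5 above the flange's underside, 18.5 below the knob's top; z up. 80 g. The smallest, at the top of the pile, on the knob of the steel lid.
- bucket_rim (a point): The largest vessel: a white ribbed plastic bucket with a red onion in it. Fixed on the board. Point: centre of the rim's top, 104 mm above the board; z up. Mouth 131 mm wide inside, rim 148 mm outside, open; what is in it lies over 10 mm below the rim. Takes the blue lid: plug in the mouth, flange resting on the rim.
- tub_rim (a point): A smooth white plastic sauce tub, tapering, with mushrooms in it. Fixed on the board. Point: centre of the rim's top, 72 mm above the board; z up. Mouth 103 mm wide inside, rim 120 mm outside, open; what is in it lies over 10 mm below the rim. Takes the green lid: plug in the mouth, flange resting on the rim.
- steel_pot_rim (a point): A straight round steel pot with two small side loops and a bulb of garlic in it. Fixed on the board. Point: centre of the rim's top, 80 mm above the board; z up. Mouth 89 mm wide inside, rim 96 mm outside, open; what is in it lies over 10 mm below the rim. Takes the steel lid: plug in the mouth, flange resting on the rim.
- copper_pot_rim (a point): The smallest vessel: a straight round copper pot with two small side loops and a mushroom in it. Fixed on the board. Point: centre of the rim's top, 62 mm above the board; z up. Mouth 69 mm wide inside, rim 76 mm outside, open; what is in it lies over 10 mm below the rim. Takes the copper lid: plug in the mouth, flange resting on the rim.
- spice_jar_mid (a point): An upright spice jar, 44 mm across, 105 mm tall, green label and dark cap, loose on the board: leave it alone. The point is its centre, half-way up. (Behind the right half of the board a fixed black griddle pan stands on edge, 280 mm high, 610 mm and more ahead of the robot.)
- timer_mid (a point): A round red and white kitchen timer, 62 mm across, 54 mm tall, loose on the board: leave it alone. The point is its centre, half-way up.

How it is judged:
At the end, for the whole second after the job is handed in: Each of the four lids sits on its own vessel: axis within 12 mm of the rim's centre, flange down on the rim (height right to 4 mm), level to within 0.06 rad, knob up (horizontal distance between bucket_lid_mid and bucket_rim below 0.012 m and z of bucket_lid_mid in the frame of bucket_rim between 0.0065 and 0.0145 m and angle between each of bucket_lid_mid, tub_lid_mid, steel_lid_mid, copper_lid_mid's own z axis and vertical below 0.06 rad and horizontal distance between tub_lid_mid and tub_rim below 0.012 m and z of tub_lid_mid in the frame of tub_rim between 0.0065 and 0.0145 m and horizontal distance between steel_lid_mid and steel_pot_rim below 0.012 m and z of steel_lid_mid in the frame of steel_pot_rim between 0.0065 and 0.0145 m and horizontal distance between copper_lid_mid and copper_pot_rim below 0.012 m and z of copper_lid_mid in the frame of copper_pot_rim between 0.0065 and 0.0145 m); the robot touches nothing.
It fails at once if the spice jar is pushed more than 25 mm or tipped over (distance of spice_jar_mid from where it was at the start of the episode above 0.025 m or angle between spice_jar_mid's own z axis and vertical above 0.35 rad).
It fails at once if the kitchen timer is pushed more than 25 mm or tipped over (distance of timer_mid from where it was at the start of the episode above 0.025 m or angle between timer_mid's own z axis and vertical above 0.35 rad).
It also fails if it takes over 106 s, if anything falls off the work surface, if the arm or the gripper's body presses on something with over 40 N, if the wrist force passes 120 N, or if a joint passes its speed limit or range.

## Working session

There is one attempt and no reset: what is moved stays moved. The work goes in short steps, Python scripts to look and compute and a tool call to move; the robot and the scene stay as the last step left them, time stands still between calls to the robot, and variables do not carry over. Pictures are saved under pics/ and viewed, at most 14 in all, crops included, and the job is handed in when it is done.

Besides the shell and the picture viewer there is one more tool, called after "Request:" as name(argument=value, ...), one argument or row to a line, values as JSON. step_arm: Moves the arm, as the interface text tells. Its arguments: {"type":"object","properties":{"steps":{"type":"array"},"claw":{"type":"number"},"grip_force":{"type":"number"}},"required":["steps"]}

```bash
mkdir -p pics; cat > h.py <<'E'
import numpy as np, cv2
from plant import sensors, vision, finish_job, r
def snap(n,f=None):
    s=vision.snapshot(n)
    if f: cv2.imwrite('pics/'+f,s['img'][:,:,::-1])
    return s
def ray(s,u,v):
    a=np.array([(u-s['cx'])/s['fx'],(v-s['cy'])/s['fy']]); b=a.copy()
    for _ in range(20): b=a/(1+s['k1']*(b@b))
    return np.array(s['position']),np.array(s['rotation'])@np.r_[b,1]
def onz(s,u,v,z):
    p,d=ray(s,u,v); return p+d*(z-p[2])/d[2]
def proj(s,X):
    c=np.array(s['rotation']).T@(np.array(X)-s['position']); b=c[:2]/c[2]; b=b*(1+s['k1']*(b@b))
    return b*[s['fx'],s['fy']]+[s['cx'],s['cy']]
E
python3 - <<'E'
from h import *
for n in('top','side'):
    s=snap(n,n+'0.png'); print(n,{k:np.round(s[k],3).tolist() for k in s if k!='img'})
st=sensors.get_state(); print(st, r.tip_extent)
E
```

```text
top {'fx': 390.712, 'fy': 390.712, 'cx': 275.107, 'cy': 218.32, 'k1': -0.067, 'position': [0.306, -0.019, 1.027], 'rotation': [0.708, -0.702, 0.062, -0.047]}
side {'fx': 458.302, 'fy': 458.302, 'cx': 289.516, 'cy': 209.559, 'k1': -0.151, 'position': [0.412, 0.673, 0.742], 'rotation': [-0.032, 0.904, -0.426, 0.023]}
{'clock': 0.1, 'q': array([-1.26218374,  0.68992878, -0.19450741,  1.56620971,  0.15725242,
        0.90250004, -0.21509102]), 'qd': array([-0.00031016, -0.00130367, -0.00128442, -0.0031324 , -0.0003516 ,
        0.00250704,  0.00052311]), 'joint_torque': array([-3.29101698e-03, -5.28499997e+01, -1.27137333e+00, -1.53838366e+01,
       -5.25383733e-02,  2.00238821e-03,  4.64882567e-05]), 'tool_pos': array([0.16949587, 0.60102987, 0.25698006]), 'eef_rot': array([ 1.36953334e-01,  9.90577152e-01, -8.27868125e-04, -6.99374699e-05]), 'contact_force': array([0.22354723, 0.24683226, 0.80266261]), 'moment': array([-0.01394697, -0.02504483, -0.0508378 ]), 'finger_force': 0.0, 'opening': 1.0000581838473745} 0.019
```

View pics/top0.png

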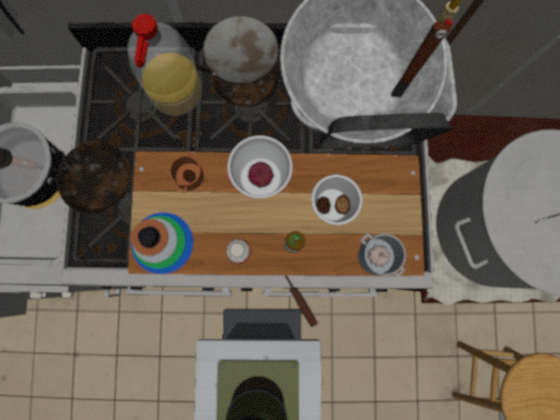

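View pics/side0.png

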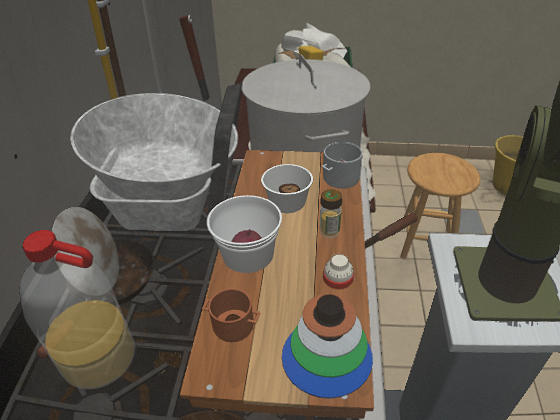

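```bash
cat >> h.py <<'E'
from scipy.spatial.transform import Rotation as Ro
_snap=snap
def snap(n,f=None):
    s=dict(_snap(n,f)); R=np.array(s['rotation'])
    if R.size==4: s['rotation']=Ro.from_quat(R.ravel()).as_matrix()
    return s
E
python3 - <<'E'
from h import *
s=snap('top'); t=snap('side')
cv2.imwrite('pics/c1.png',cv2.resize(s['img'][140:280,125:430,::-1],None,fx=2.6,fy=2.6,interpolation=cv2.INTER_CUBIC))
cv2.imwrite('pics/c2.png',cv2.resize(t['img'][140:400,190:390,::-1],None,fx=2.3,fy=2.3,interpolation=cv2.INTER_CUBIC))
for n,u,v,z in(('bucket',260,165,.16),('tub',336,198,.128),('steel',381,255,.136),('cop',187,173,.118),('copknob',149,237,.204),('blue',163,243,.069),('timer',237,251,.11),('jar',295,241,.161)):
    X=onz(s,u,v,z); print(n,X.round(3),proj(t,X).round(0))
E
```

```text
bucket [ 0.565 -0.001  0.16 ] [243. 217.]
tub [ 0.497 -0.181  0.128] [285. 178.]
steel [ 0.363 -0.282  0.136] [344. 154.]
cop [0.556 0.175 0.118] [235. 301.]
copknob [0.392 0.231 0.204] [331. 300.]
blue [0.391 0.237 0.069] [328. 353.]
timer [0.371 0.051 0.11 ] [341. 259.]
jar [ 0.391 -0.081  0.161] [332. 195.]
```

View pics/c1.png

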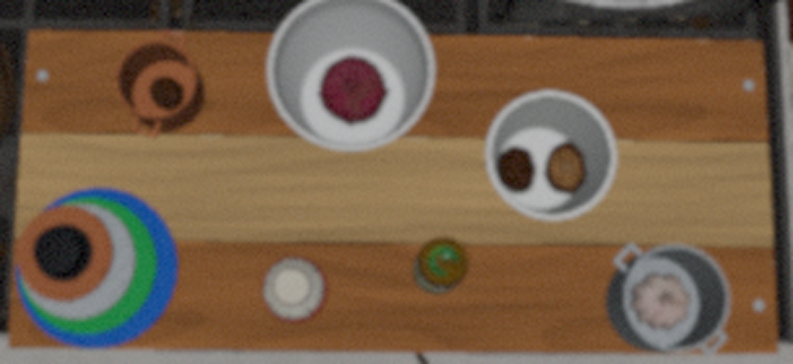

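View pics/c2.png

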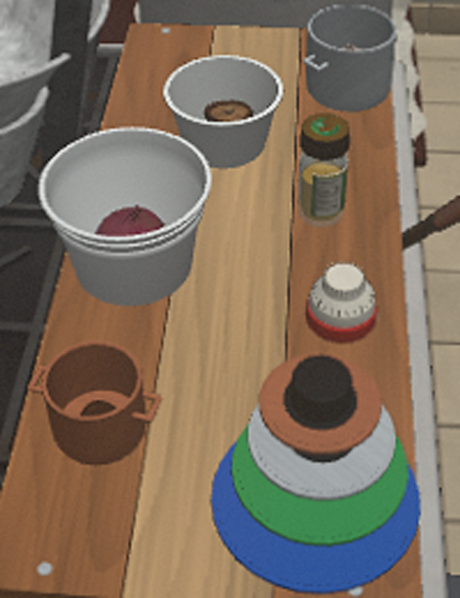

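```bash
python3 - <<'E'
from h import *
s=snap('top'); t=snap('side')
for n,a,b,z,w in(('bucket',(351,69),(125.5,186),.16,.148),('tub',(551,154),(223.5,89),.128,.12),('steel',(675,297),(350.5,38),.136,.096),('cop',(161,84),(94.5,377),.118,.076),('copknob',(59,254),(322,376),.204,.04),('copfl',(62,253),(320,403),.18,.082)):
    ua=np.array(a)/2.6+[125,140]; ub=np.array(b)/2.3+[190,140]
    A=onz(s,*ua,z); B=onz(t,*ub,z); print(n,A.round(4),B.round(4),proj(t,A).round(1),ub.round(1))
# side ellipse extremes
    th=np.linspace(0,2*np.pi,60)
    for c,off,sc,C in((s,(125,140),2.6,A),(t,(190,140),2.3,A)):
        P=np.array([proj(c,C+[w/2*np.cos(k),w/2*np.sin(k),0]) for k in th]); P=(P-off)*sc; print('   ',P.min(0).round(0),P.max(0).round(0))
E
```

```text
bucket [ 0.5615 -0.0011  0.16  ] [0.5598 0.0095 0.16  ] [244.6 217.3] [244.6 220.9]
    [267. -11.] [435. 151.]
    [ 39. 125.] [212. 238.]
tub [ 0.4938 -0.183   0.128 ] [ 0.4927 -0.1796  0.128 ] [286.8 177.8] [287.2 178.7]
    [485.  90.] [616. 219.]
    [163.  54.] [283. 123.]
steel [ 0.3644 -0.2902  0.136 ] [ 0.3656 -0.2683  0.136 ] [342.8 151.7] [342.4 156.5]
    [622. 243.] [728. 352.]
    [307.   4.] [396.  52.]
cop [0.5574 0.1749 0.118 ] [0.5607 0.1808 0.118 ] [233.5 301.3] [231.1 303.9]
    [120.  44.] [202. 124.]
    [ 50. 333.] [150. 412.]
copknob [0.3902 0.2337 0.204 ] [0.3934 0.2377 0.204 ] [332.2 301.5] [330.  303.5]
    [ 35. 230.] [ 83. 279.]
    [296. 348.] [358. 396.]
copfl [0.3935 0.2386 0.18  ] [0.3936 0.2411 0.18  ] [329.2 313.9] [329.1 315.2]
    [ 14. 205.] [111. 302.]
    [258. 352.] [382. 452.]
```

Request:
step_arm(
  steps=[
    [[0,0,0],[0,0,-8]],
    [[0,0,0],[0,0,-7.7]],
    [[-2.2,-3.6,0],[0,0,0]],
    [[-2.2,-3.6,0],[0,0,0]],
    [[-2.2,-3.6,0],[0,0,0]],
    [[-2.2,-3.6,0],[0,0,0]],
    [[-2.2,-3.6,0],[0,0,0]],
    [[-2.2,-3.6,0],[0,0,0]],
    [[-2.2,-3.6,0],[0,0,0]],
    [[-2.2,-3.6,0],[0,0,0]],
    [[0,0,0],[0,0,0]],
    [[0,0,0],[0,0,0]],
  ],
)

```text
clock: 1.8
tool_pos: [0.3452, 0.3142, 0.2579]
eef_rot: [0.0, 1.0, 0.001, 0.0]
contact_force: [-0.1, -0.0, -0.4]
opening: 1.003
finger_force: 0.0
```

```bash
python3 - <<'E'
from h import *
i0=cv2.imread('pics/top0.png'); i1=cv2.imread('pics/side0.png')
f=lambda i,x,y,k:cv2.resize(i[y:y+55,x:x+60],None,fx=k,fy=k,interpolation=cv2.INTER_CUBIC)
cv2.imwrite('pics/c3.png',np.hstack([f(i0,160,145,6),f(i1,200,280,6)]))
E
```

```text
(no output)
```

View pics/c3.png

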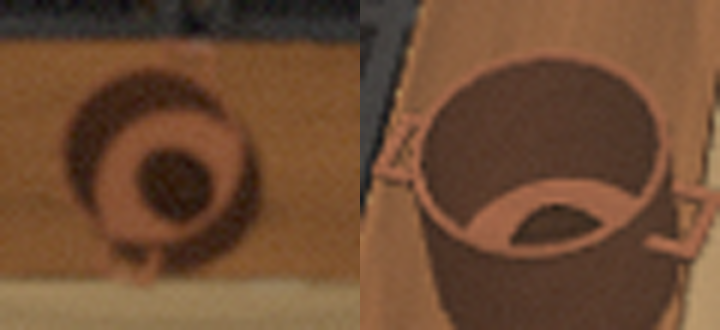

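```bash
python3 - <<'E'
from h import *
s=snap('top'); t=snap('side')
A=onz(s,185.5,171.2,.118); print(A)
for C in(A,A+[.003,.003,0],A+[.003,.006,0]):
  for c in(s,t):
    P=np.array([proj(c,C+[.038*np.cos(k),.038*np.sin(k),0]) for k in np.linspace(0,6.28,90)]); print(P.min(0).round(1),P.max(0).round(1))
E
```

```text
[0.56013252 0.17841367 0.118     ]
[169.7 156. ] [201.3 186.6]
[209.8 286.2] [253.5 320.6]
[168.5 154.8] [200.1 185.4]
[207.7 287.4] [251.6 322. ]
[167.3 154.8] [198.9 185.4]
[207.4 288.7] [251.3 323.4]
```

Request:
step_arm(
  steps=[
    [[-1.6,-2.5,0],[0,0,0]],
    [[-1.6,-2.5,0],[0,0,0]],
    [[-1.7,-2.5,0],[0,0,0]],
    [[0,0,0],[0,0,0]],
    [[0,0,0],[0,0,0]],
  ],
)

```text
clock: 2.52
tool_pos: [0.3936, 0.2401, 0.2578]
eef_rot: [-0.001, 1.0, 0.001, -0.0]
contact_force: [-0.6, 0.7, 0.7]
opening: 0.998
finger_force: 0.0
```

Request:
step_arm(
  steps=[
    [[0,0,1.5],[0,0,0]],
    [[0,0,1.5],[0,0,0]],
    [[0,0,1.5],[0,0,0]],
    [[0,0,1.0],[0,0,0]],
    [[0,0,0],[0,0,0]],
  ],
)

```text
clock: 3.15
tool_pos: [0.3936, 0.2392, 0.2023]
eef_rot: [-0.001, 1.0, -0.0, -0.001]
contact_force: [-0.7, 0.0, -0.8]
opening: 1.001
finger_force: 0.0
```

Request:
step_arm(
  steps=[
    [[0,0,0],[0,0,0]],
    [[0,0,0],[0,0,0]],
    [[0,0,0],[0,0,0]],
    [[0,0,0],[0,0,0]],
    [[0,0,0],[0,0,0]],
    [[0,0,0],[0,0,0]],
  ],
  claw=-1,
  grip_force=15,
)

```text
clock: 3.9
tool_pos: [0.3943, 0.2383, 0.2028]
eef_rot: [0.0, 1.0, 0.0, 0.0]
contact_force: [0.1, 0.2, 1.7]
opening: 0.446
finger_force: 15.0
```

Request:
step_arm(
  steps=[
    [[0,0,-1],[0,0,0]],
    [[0,0,-1.5],[0,0,0]],
    [[0,0,-2],[0,0,0]],
    [[0,0,-1.5],[0,0,0]],
    [[0,0,0],[0,0,0]],
  ],
)

```text
clock: 4.53
tool_pos: [0.3948, 0.2388, 0.2639]
eef_rot: [0.0, 1.0, 0.001, 0.001]
contact_force: [-0.1, 0.7, -0.6]
opening: 0.45
finger_force: 15.0
```

```bash
python3 - <<'E'
from h import *
s=snap('top'); t=snap('side')
f=lambda i,x,y,k:cv2.resize(i[y:y+150,x:x+130,::-1],None,fx=k,fy=k,interpolation=cv2.INTER_CUBIC)
cv2.imwrite('pics/c4.png',np.hstack([f(s['img'],110,150,3),f(t['img'],270,250,3)]))
E
```

```text
(no output)
```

View pics/c4.png

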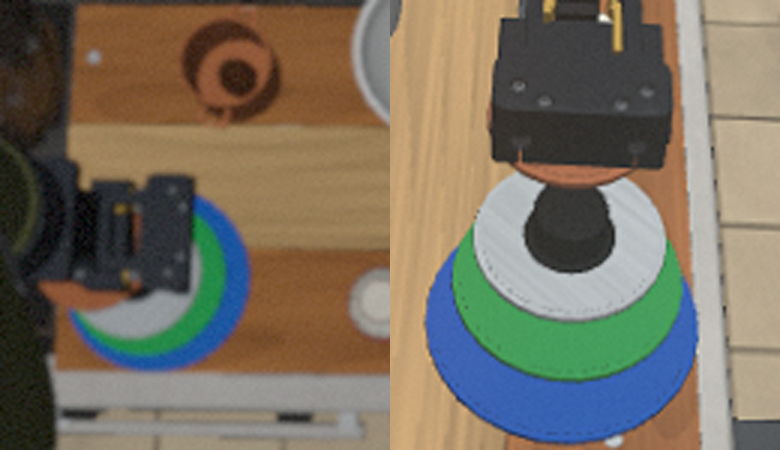

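Request:
step_arm(
  steps=[
    [[-1.6,-0.6,0],[0,0,0]],
    [[-3,-1,0],[0,0,0]],
    [[-3,-1.1,0],[0,0,0]],
    [[-3,-1.1,0],[0,0,0]],
    [[-3,-1.1,0],[0,0,0]],
    [[-2,-0.6,0],[0,0,0]],
    [[-1,-0.3,0],[0,0,0]],
    [[0,0,2],[0,0,0]],
    [[0,0,2.5],[0,0,0]],
    [[0,0,2.5],[0,0,0]],
    [[0,0,2],[0,0,0]],
    [[0,0,0],[0,0,0]],
  ],
)

```text
clock: 6.12
tool_pos: [0.559, 0.1798, 0.1711]
eef_rot: [0.0, 1.0, -0.001, -0.002]
contact_force: [-0.4, -0.6, 0.2]
opening: 0.449
finger_force: 15.0
```

```bash
python3 - <<'E'
from h import *
s=snap('top'); t=snap('side')
f=lambda i,x,y,k:cv2.resize(i[y:y+110,x:x+100,::-1],None,fx=k,fy=k,interpolation=cv2.INTER_CUBIC)
cv2.imwrite('pics/c5.png',np.hstack([f(s['img'],130,120,4),f(t['img'],180,240,4)]))
# remaining pile, from side extremes c4
for n,w,z,l,rr,b in(('steel',.102,.143,297.7,362.3,357.7),('green',.126,.106,291,368,377),('blue',.154,.069,282,372.7,397)):
    C=np.array([.394,.239,z])
    for _ in range(8):
        P=np.array([proj(t,C+[w/2*np.cos(k),w/2*np.sin(k),0]) for k in np.linspace(0,6.283,180)])
        C+=onz(t,(l+rr)/2,b,z)-onz(t,(P[:,0].min()+P[:,0].max())/2,P[:,1].max(),z)
    print(n,C.round(4),P.min(0)[0],P.max(0)[0])
print(sensors.get_state()['tool_pos'])
E
```

```text
steel [0.3906 0.241  0.143 ] 297.5164452199375 362.48355477682594
green [0.3896 0.2401 0.106 ] 290.7848675721609 368.21513241613695
blue [0.3915 0.2405 0.069 ] 281.6047449575974 373.09525502512537
[0.56044166 0.18042453 0.17298952]
```

View pics/c5.png

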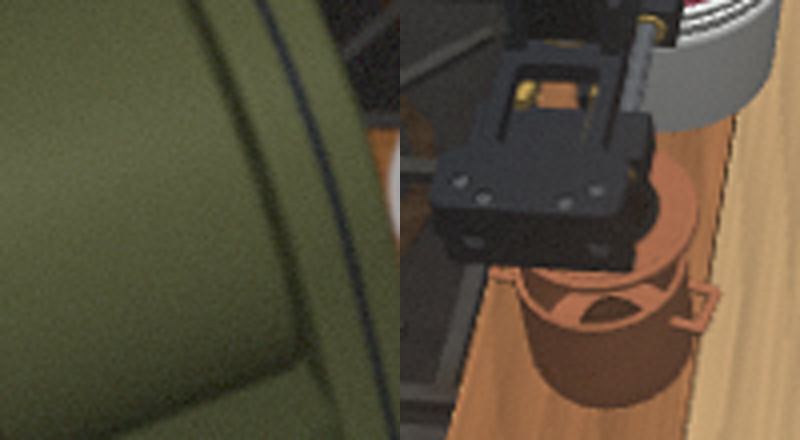

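Request:
step_arm(
  steps=[
    [[0,0,1],[0,0,0]],
    [[0,0,1],[0,0,0]],
    [[0,0,0.5],[0,0,0]],
    [[0,0,0.2],[0,0,0]],
    [[0,0,0],[0,0,0]],
    [[0,0,0],[0,0,0]],
  ],
)

```text
clock: 6.98
tool_pos: [0.5604, 0.1804, 0.1458]
eef_rot: [0.0, 1.0, 0.0, 0.0]
contact_force: [0.2, -0.6, 0.1]
opening: 0.448
finger_force: 15.0
```

Request:
step_arm(
  steps=[
    [[0,0,0.2],[0,0,0]],
    [[0,0,0],[0,0,0]],
  ],
)

```text
clock: 7.22
tool_pos: [0.5605, 0.1804, 0.1455]
eef_rot: [0.0, 1.0, 0.0, 0.001]
contact_force: [-3.7, -1.5, 13.1]
opening: 0.448
finger_force: 15.0
```

Seated (13 N). Release and rise.

Request:
step_arm(
  steps=[
    [[0,0,-0.15],[0,0,0]],
    [[0,0,0],[0,0,0]],
    [[0,0,0],[0,0,0]],
    [[0,0,0],[0,0,0]],
    [[0,0,-1],[0,0,0]],
    [[0,0,-3],[0,0,0]],
    [[0,0,-4],[0,0,0]],
    [[0,0,-4],[0,0,0]],
    [[0,0,0],[0,0,0]],
  ],
  claw=1,
)

```text
clock: 8.35
tool_pos: [0.5621, 0.1813, 0.2691]
eef_rot: [0.0, 1.0, 0.002, 0.003]
contact_force: [1.4, -0.2, -0.4]
opening: 0.998
finger_force: 0.0
```

Request:
step_arm(
  steps=[
    [[2,0.7,0],[0,0,0]],
    [[4,1.4,0],[0,0,0]],
    [[4,1.4,0],[0,0,0]],
    [[4,1.4,0],[0,0,0]],
    [[2,0.7,0],[0,0,0]],
    [[1,0.3,0],[0,0,0]],
    [[0,0,2],[0,0,0]],
    [[0,0,2.5],[0,0,0]],
    [[0,0,2],[0,0,0]],
    [[0,0,0],[0,0,0]],
    [[0,0,0],[0,0,0]],
  ],
)

```text
clock: 9.72
tool_pos: [0.3908, 0.2395, 0.2006]
eef_rot: [0.001, 1.0, 0.0, 0.0]
contact_force: [0.6, -0.1, 0.4]
opening: 1.0
finger_force: 0.0
```

```bash
python3 - <<'E'
from h import *
s=snap('top','top2.png'); t=snap('side')
f=lambda i,x,y,k:cv2.resize(i[y:y+150,x:x+130,::-1],None,fx=k,fy=k,interpolation=cv2.INTER_CUBIC)
cv2.imwrite('pics/c6.png',np.hstack([f(s['img'],110,130,3),f(t['img'],190,230,3)]))
E
```

```text
(no output)
```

View pics/c6.png

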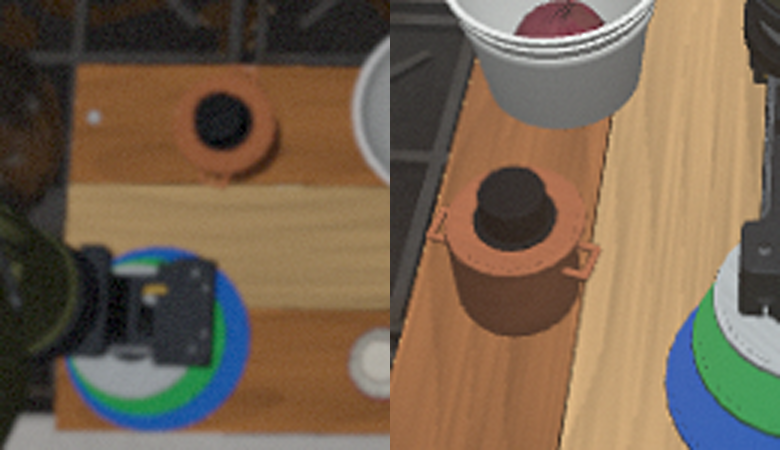

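Request:
step_arm(
  steps=[
    [[0,0,1.5],[0,0,0]],
    [[0,0,1.5],[0,0,0]],
    [[0,0,0.5],[0,0,0]],
    [[0,0,0],[0,0,0]],
  ],
)

```text
clock: 10.32
tool_pos: [0.3905, 0.2395, 0.1655]
eef_rot: [0.0, 1.0, 0.0, 0.0]
contact_force: [0.1, 0.6, 0.5]
opening: 1.003
finger_force: 0.0
```

Request:
step_arm(
  steps=[
    [[0,0,0],[0,0,0]],
    [[0,0,0],[0,0,0]],
    [[0,0,0],[0,0,0]],
    [[0,0,0],[0,0,0]],
    [[0,0,0],[0,0,0]],
  ],
  claw=-1,
)

```text
clock: 10.95
tool_pos: [0.3903, 0.2393, 0.1652]
eef_rot: [0.0, 1.0, -0.0, -0.0]
contact_force: [0.2, 0.0, -0.3]
opening: 0.457
finger_force: 0.2
```

Request:
step_arm(
  steps=[
    [[0,0,-1],[0,0,0]],
    [[0,0,-2],[0,0,0]],
    [[0,0,-3],[0,0,0]],
    [[0,0,-3],[0,0,0]],
    [[0,0,-1],[0,0,0]],
    [[0,0,0],[0,0,0]],
  ],
)

```text
clock: 11.7
tool_pos: [0.3904, 0.2394, 0.2655]
eef_rot: [0.001, 1.0, 0.0, 0.0]
contact_force: [0.8, 0.2, -1.4]
opening: 0.451
finger_force: 15.0
```

Request:
step_arm(
  steps=[
    [[-0.5,-2,0],[0,0,0]],
    [[-1.1,-4,0],[0,0,0]],
    [[-1.1,-4,0],[0,0,0]],
    [[-1.1,-4,0],[0,0,0]],
    [[-1.1,-5,0],[0,0,0]],
    [[-1.1,-5,0],[0,0,0]],
    [[0,-5,0],[0,0,0]],
    [[1.4,-5,0],[0,0,0]],
    [[1.4,-5,0],[0,0,0]],
    [[1.4,-5,0],[0,0,0]],
    [[0,0,0],[0,0,0]],
  ],
)

```text
clock: 13.08
tool_pos: [0.4052, -0.2048, 0.2636]
eef_rot: [0.005, 1.0, -0.0, -0.002]
contact_force: [0.9, -0.4, -1.0]
opening: 0.448
finger_force: 15.0
```

```bash
python3 - <<'E'
from h import *
s=snap('top'); t=snap('side')
f=lambda i,x,y,k:cv2.resize(i[y:y+110,x:x+100,::-1],None,fx=k,fy=k,interpolation=cv2.INTER_CUBIC)
cv2.imwrite('pics/c7.png',np.hstack([f(s['img'],320,190,4),f(t['img'],290,110,4)]))
E
```

```text
(no output)
```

View pics/c7.png

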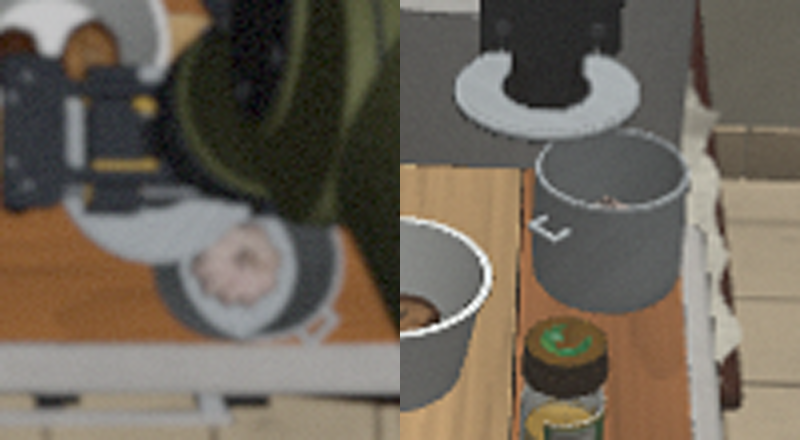

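Request:
step_arm(
  steps=[
    [[1.2,-2.5,0],[0,0,0]],
    [[1.4,-3,0],[0,0,0]],
    [[1.0,-2,0],[0,0,0]],
    [[0.3,-0.7,0],[0,0,0]],
    [[0,0,0],[0,0,0]],
    [[0,0,0],[0,0,0]],
  ],
)

```text
clock: 13.92
tool_pos: [0.3698, -0.2811, 0.2652]
eef_rot: [-0.001, 1.0, 0.0, 0.0]
contact_force: [0.3, 0.3, -1.6]
opening: 0.447
finger_force: 15.0
```

Request:
step_arm(
  steps=[
    [[0.5,-0.9,0],[0,0,0]],
    [[0,0,2],[0,0,0]],
    [[0,0,2.5],[0,0,0]],
    [[0,0,2.5],[0,0,0]],
    [[0,0,2],[0,0,0]],
    [[0,0,0],[0,0,0]],
    [[0,0,0],[0,0,0]],
  ],
)

```text
clock: 14.8
tool_pos: [0.3643, -0.2919, 0.1757]
eef_rot: [0.0, 1.0, -0.0, 0.0]
contact_force: [-0.4, 0.8, -0.8]
opening: 0.449
finger_force: 15.0
```

```bash
python3 - <<'E'
from h import *
s=snap('top'); t=snap('side')
f=lambda i,x,y,k:cv2.resize(i[y:y+110,x:x+100,::-1],None,fx=k,fy=k,interpolation=cv2.INTER_CUBIC)
cv2.imwrite('pics/c8.png',np.hstack([f(s['img'],320,190,4),f(t['img'],290,110,4)]))
print(sensors.get_state()['tool_pos'])
E
```

```text
[ 0.36438603 -0.29196209  0.17601896]
```

View pics/c8.png

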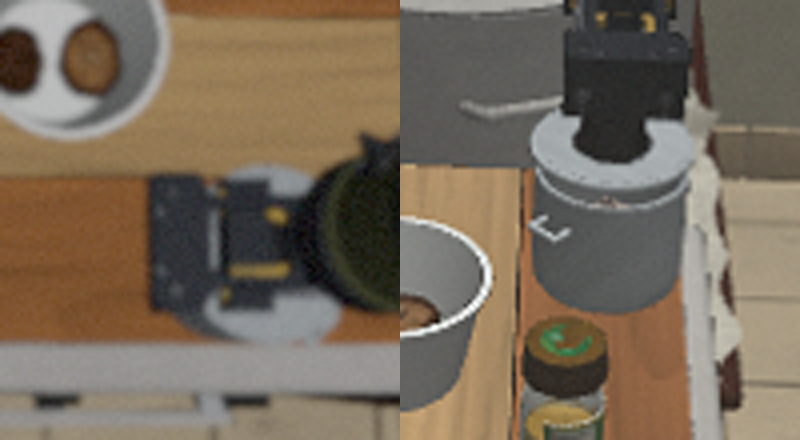

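Centred over the steel pot; lower.

Request:
step_arm(
  steps=[
    [[0,-0.0,0.7],[0,0,0]],
    [[0,0,0.4],[0,0,0]],
    [[0,0,0.2],[0,0,0]],
    [[0,0,0.2],[0,0,0]],
    [[0,0,0],[0,0,0]],
  ],
)

```text
clock: 15.52
tool_pos: [0.3642, -0.2915, 0.1614]
eef_rot: [0.0, 1.0, -0.001, 0.0]
contact_force: [-2.9, 2.5, 15.3]
opening: 0.451
finger_force: 15.0
```

Request:
step_arm(
  steps=[
    [[0,0,-0.15],[0,0,0]],
    [[0,0,0],[0,0,0]],
    [[0,0,0],[0,0,0]],
    [[0,0,0],[0,0,0]],
    [[0,0,-1],[0,0,0]],
    [[0,0,-3],[0,0,0]],
    [[0,0,-3],[0,0,0]],
    [[-1.5,3,-1],[0,0,0]],
    [[-2,5,0],[0,0,0]],
    [[-2,5,0],[0,0,0]],
    [[-2,5,0],[0,0,0]],
    [[-1,5,0],[0,0,0]],
  ],
  claw=1,
)

```text
clock: 17.02
tool_pos: [0.4502, -0.0598, 0.2424]
eef_rot: [0.0, 1.0, 0.0, 0.001]
contact_force: [0.7, -0.5, -0.2]
opening: 1.004
finger_force: 0.0
```

```bash
python3 - <<'E'
from h import *
s=snap('top'); t=snap('side')
f=lambda i,x,y,k:cv2.resize(i[y:y+150,x:x+130,::-1],None,fx=k,fy=k,interpolation=cv2.INTER_CUBIC)
cv2.imwrite('pics/c9.png',np.hstack([f(s['img'],310,170,3),f(t['img'],270,120,3)]))
cv2.imwrite('pics/c10.png',np.hstack([f(s['img'],110,150,3),f(t['img'],270,250,3)]))
print(sensors.get_state()['tool_pos'])
# green/blue lid centres by colour mask in both views
for n,lo,hi,w,z in(('green',(50,80,50),(85,255,255),.126,.106),('blue',(100,120,50),(125,255,255),.154,.069)):
  for c in(s,t):
    m=cv2.inRange(cv2.cvtColor(c['img'],cv2.COLOR_RGB2HSV),lo,hi)
    k,l,st,_=cv2.connectedComponentsWithStats(m); i=1+st[1:,4].argmax(); x,y,W,H,_=st[i]; print(n,st[i])
    C=np.array([.39,.24,z])
    for _ in range(8):
        P=np.array([proj(c,C+[w/2*np.cos(k),w/2*np.sin(k),0]) for k in np.linspace(0,6.283,180)])
        C+=onz(c,x+W/2-.5,y+H/2-.5,z)-onz(c,*(P.min(0)+P.max(0))/2,z)
    print(C.round(4),np.ptp(P,axis=0).round(1))
E
```

```text
[ 0.45085161 -0.05493168  0.24270108]
green [ 133  216   52   52 1863]
[0.392  0.2377 0.106 ] [53.  53.1]
green [ 291  312   76   65 3231]
[0.3913 0.2394 0.106 ] [77.4 65. ]
blue [133 213  60  60 619]
[0.3933 0.2381 0.069 ] [62.3 62.4]
blue [ 282  333   91   65 2072]
[0.3918 0.2545 0.069 ] [92.6 80.4]
```

View pics/c9.png

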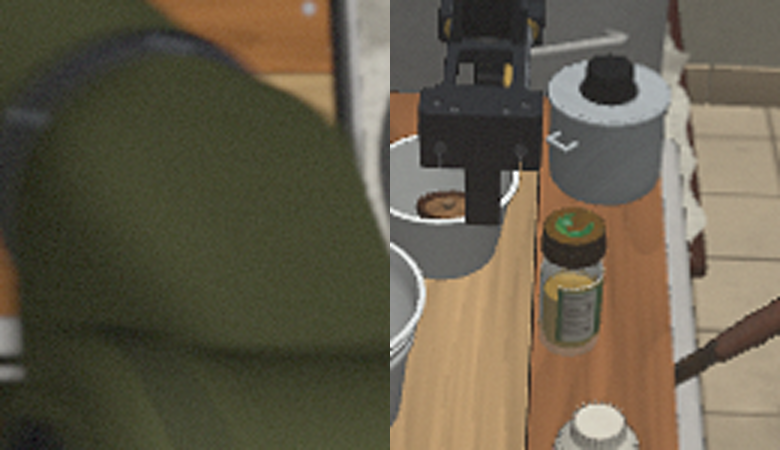

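Request:
step_arm(
  steps=[
    [[0,4,0],[0,0,0]],
    [[0.5,5,0],[0,0,0]],
    [[1.2,5,0],[0,0,0]],
    [[1.5,5,0],[0,0,0]],
    [[1.5,5,0],[0,0,0]],
    [[1,4,0],[0,0,0]],
    [[0.3,1.2,0],[0,0,0]],
    [[0,0,0],[0,0,0]],
    [[0,0,0],[0,0,0]],
  ],
)

```text
clock: 18.25
tool_pos: [0.3899, 0.2282, 0.2417]
eef_rot: [0.002, 1.0, -0.001, -0.0]
contact_force: [0.9, 0.5, -0.5]
opening: 1.001
finger_force: 0.0
```

Request:
step_arm(
  steps=[
    [[-0.1,1.1,0],[0,0,0]],
    [[0,0,3],[0,0,0]],
    [[0,0,3],[0,0,0]],
    [[0,0,2.5],[0,0,0]],
    [[0,0,1.8],[0,0,0]],
    [[0,0,0.8],[0,0,0]],
    [[0,0,0],[0,0,0]],
    [[0,0,0],[0,0,0]],
  ],
)

```text
clock: 19.25
tool_pos: [0.3907, 0.2416, 0.1313]
eef_rot: [0.001, 1.0, 0.0, 0.0]
contact_force: [-0.3, 0.2, -0.1]
opening: 0.998
finger_force: 0.0
```

Request:
step_arm(
  steps=[
    [[0,0,0],[0,0,0]],
    [[0,0,0],[0,0,0]],
    [[0,0,0],[0,0,0]],
    [[0,0,0],[0,0,0]],
    [[0,0,0],[0,0,0]],
    [[0,0,0],[0,0,0]],
    [[0,0,0],[0,0,0]],
  ],
  claw=-1,
)

```text
clock: 20.12
tool_pos: [0.3902, 0.2412, 0.1307]
eef_rot: [0.0, 1.0, -0.0, -0.0]
contact_force: [0.3, -0.8, 1.1]
opening: 0.447
finger_force: 15.0
```

Request:
step_arm(
  steps=[
    [[0,0,-1],[0,0,0]],
    [[0,0,-3],[0,0,0]],
    [[0,0,-4],[0,0,0]],
    [[0,0,-3],[0,0,0]],
    [[-0.7,-3,-1],[0,0,0]],
    [[-1.2,-5,0],[0,0,0]],
    [[-1.2,-5,0],[0,0,0]],
    [[-1.2,-5,0],[0,0,0]],
    [[-1.2,-5,0],[0,0,0]],
    [[-1.2,-5,0],[0,0,0]],
    [[-1.2,-5,0],[0,0,0]],
    [[-1.2,-5,0],[0,0,0]],
  ],
)

```text
clock: 21.62
tool_pos: [0.4812, -0.1402, 0.2513]
eef_rot: [0.0, 1.0, 0.0, 0.0]
contact_force: [0.2, -0.1, -0.5]
opening: 0.451
finger_force: 15.0
```

Request:
step_arm(
  steps=[
    [[-0.8,-3,0],[0,0,0]],
    [[0,0,0],[0,0,0]],
    [[0,0,0],[0,0,0]],
  ],
)

```text
clock: 22.0
tool_pos: [0.4887, -0.1675, 0.2509]
eef_rot: [-0.0, 1.0, 0.001, -0.0]
contact_force: [0.3, 0.8, -0.4]
opening: 0.446
finger_force: 15.0
```

Request:
step_arm(
  steps=[
    [[-0.5,-1.4,0],[0,0,0]],
    [[0,0,2],[0,0,0]],
    [[0,0,2.5],[0,0,0]],
    [[0,0,2.2],[0,0,0]],
    [[0,0,1],[0,0,0]],
    [[0,0,0],[0,0,0]],
    [[0,0,0],[0,0,0]],
  ],
)

```text
clock: 22.88
tool_pos: [0.4946, -0.1827, 0.1744]
eef_rot: [0.0, 1.0, -0.0, 0.001]
contact_force: [0.3, 0.0, -0.3]
opening: 0.45
finger_force: 15.0
```

```bash
python3 - <<'E'
from h import *
s=snap('top'); t=snap('side')
f=lambda i,x,y,k:cv2.resize(i[y:y+110,x:x+100,::-1],None,fx=k,fy=k,interpolation=cv2.INTER_CUBIC)
cv2.imwrite('pics/c11.png',np.hstack([f(t['img'],240,120,4),f(t['img'],280,300,4)]))
c=t; T=sensors.get_state()['tool_pos']; print(T)
for n,lo,hi,w,z in(('green',(50,80,50),(85,255,255),.126,T[2]-.0297+.005),('blue',(100,120,50),(125,255,255),.154,.069)):
  for c in(s,t):
    m=cv2.inRange(cv2.cvtColor(c['img'],cv2.COLOR_RGB2HSV),lo,hi)
    k,l,st,_=cv2.connectedComponentsWithStats(m); i=1+st[1:,4].argmax(); x,y,W,H,_=st[i]; print(n,st[i])
    C=np.array([.39,.24,z])
    for _ in range(8):
        P=np.array([proj(c,C+[w/2*np.cos(k),w/2*np.sin(k),0]) for k in np.linspace(0,6.283,180)])
        C+=onz(c,x+W/2-.5,y+H-.5,z)-onz(c,(P[:,0].min()+P[:,0].max())/2,P[:,1].max(),z)
    print(C.round(4),np.ptp(P,axis=0).round(1))
E
```

```text
[ 0.49453545 -0.18280526  0.17448863]
green [312 200  51  24 782]
[ 0.4958 -0.1795  0.1498] [54.2 53.5]
green [259 158  55  30 934]
[ 0.495  -0.1795  0.1498] [55.6 31.8]
blue [ 132  213   61   60 2662]
[0.3963 0.2395 0.069 ] [62.3 62.4]
blue [ 282  319   91   79 4881]
[0.3921 0.2414 0.069 ] [91.6 78.6]
```

View pics/c11.png

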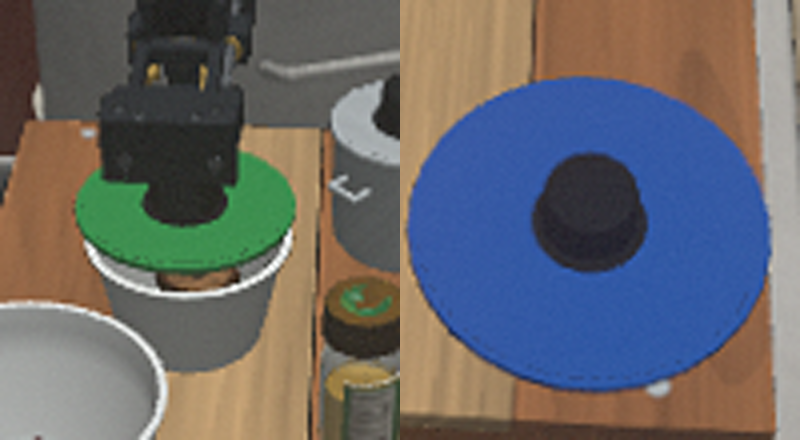

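Green lid is level and centred over the tub; blue lies at about (0.392, 0.241). Lower.

Request:
step_arm(
  steps=[
    [[0,0,0.8],[0,0,0]],
    [[0,0,0.6],[0,0,0]],
    [[0,0,0.3],[0,0,0]],
    [[0,0,0.1],[0,0,0]],
    [[0,0,0],[0,0,0]],
  ],
)

```text
clock: 23.6
tool_pos: [0.4937, -0.1826, 0.1569]
eef_rot: [0.0, 1.0, -0.0, -0.0]
contact_force: [-4.8, 1.7, 14.5]
opening: 0.449
finger_force: 15.0
```

Request:
step_arm(
  steps=[
    [[0,0,-0.15],[0,0,0]],
    [[0,0,0],[0,0,0]],
    [[0,0,0],[0,0,0]],
    [[0,0,0],[0,0,0]],
    [[0,0,-1],[0,0,0]],
    [[0,0,-3],[0,0,0]],
    [[0,0,-3],[0,0,0]],
    [[0.5,3,-1],[0,0,0]],
    [[1.2,5,0],[0,0,0]],
    [[1.2,5,0],[0,0,0]],
    [[1.2,5,0],[0,0,0]],
    [[1.2,5,0],[0,0,0]],
  ],
  claw=1,
)

```text
clock: 25.1
tool_pos: [0.4409, 0.049, 0.2379]
eef_rot: [0.0, 1.0, 0.0, 0.001]
contact_force: [0.3, 0.4, 0.6]
opening: 0.999
finger_force: 0.0
```

Request:
step_arm(
  steps=[
    [[1.2,5,0],[0,0,0]],
    [[1.2,5,0],[0,0,0]],
    [[1.2,5,0],[0,0,0]],
    [[0.8,3,0],[0,0,0]],
    [[0,0,0],[0,0,0]],
    [[0,0,0],[0,0,0]],
  ],
)

```text
clock: 25.85
tool_pos: [0.3975, 0.2263, 0.2374]
eef_rot: [0.001, 1.0, -0.0, 0.0]
contact_force: [0.8, 0.3, 0.5]
opening: 1.001
finger_force: 0.0
```

Request:
step_arm(
  steps=[
    [[0.5,1.4,0],[0,0,0]],
    [[0,0,3],[0,0,0]],
    [[0,0,4],[0,0,0]],
    [[0,0,3.5],[0,0,0]],
    [[0,0,2.2],[0,0,0]],
    [[0,0,1.2],[0,0,0]],
    [[0,0,0.5],[0,0,0]],
    [[0,0,0],[0,0,0]],
    [[0,0,0],[0,0,0]],
  ],
)

```text
clock: 26.98
tool_pos: [0.3927, 0.2416, 0.0939]
eef_rot: [0.001, 1.0, 0.0, 0.001]
contact_force: [-0.3, -0.4, -0.3]
opening: 1.003
finger_force: 0.0
```

Request:
step_arm(
  steps=[
    [[0,0,0],[0,0,0]],
    [[0,0,0],[0,0,0]],
    [[0,0,0],[0,0,0]],
    [[0,0,0],[0,0,0]],
    [[0,0,0],[0,0,0]],
    [[0,0,0],[0,0,0]],
    [[0,0,0],[0,0,0]],
  ],
  claw=-1,
)

```text
clock: 27.85
tool_pos: [0.3923, 0.2412, 0.0932]
eef_rot: [0.0, 1.0, -0.0, -0.0]
contact_force: [-0.6, -0.1, 1.6]
opening: 0.452
finger_force: 15.0
```

Request:
step_arm(
  steps=[
    [[0,0,-1],[0,0,0]],
    [[0,0,-3],[0,0,0]],
    [[0,0,-4],[0,0,0]],
    [[0,0,-5],[0,0,0]],
    [[0,0,-3],[0,0,0]],
    [[-2,-3,-0.5],[0,0,0]],
    [[-3,-4,0],[0,0,0]],
    [[-3,-4.3,0],[0,0,0]],
    [[-3,-4.3,0],[0,0,0]],
    [[-3,-4.3,0],[0,0,0]],
    [[-2,-2.8,0],[0,0,0]],
    [[0,0,0],[0,0,0]],
  ],
)

```text
clock: 29.35
tool_pos: [0.5529, 0.0106, 0.2582]
eef_rot: [0.003, 1.0, -0.001, 0.0]
contact_force: [-1.2, 0.2, -1.7]
opening: 0.448
finger_force: 15.0
```

Request:
step_arm(
  steps=[
    [[0,0,0],[0,0,0]],
  ],
)

```text
clock: 29.48
tool_pos: [0.5512, 0.0152, 0.2583]
eef_rot: [-0.0, 1.0, 0.0, -0.001]
contact_force: [0.4, 0.1, -1.4]
opening: 0.451
finger_force: 15.0
```

Request:
step_arm(
  steps=[
    [[-0.9,-1.4,0],[0,0,0]],
    [[0,0,2],[0,0,0]],
    [[0,0,2],[0,0,0]],
    [[0,0,1.2],[0,0,0]],
    [[0,0,0],[0,0,0]],
    [[0,0,0],[0,0,0]],
  ],
)

```text
clock: 30.22
tool_pos: [0.5616, 0.0004, 0.2068]
eef_rot: [0.0, 1.0, 0.0, 0.001]
contact_force: [0.2, -0.1, -1.5]
opening: 0.449
finger_force: 15.0
```

```bash
python3 - <<'E'
from h import *
s=snap('top'); t=snap('side')
f=lambda i,x,y,k:cv2.resize(i[y:y+110,x:x+100,::-1],None,fx=k,fy=k,interpolation=cv2.INTER_CUBIC)
cv2.imwrite('pics/c12.png',np.hstack([f(t['img'],195,170,4),f(t['img'],245,110,4)]))
print(sensors.get_state()['tool_pos'])
E
```

```text
[5.61660302e-01 3.62969779e-04 2.06953629e-01]
```

View pics/c12.png

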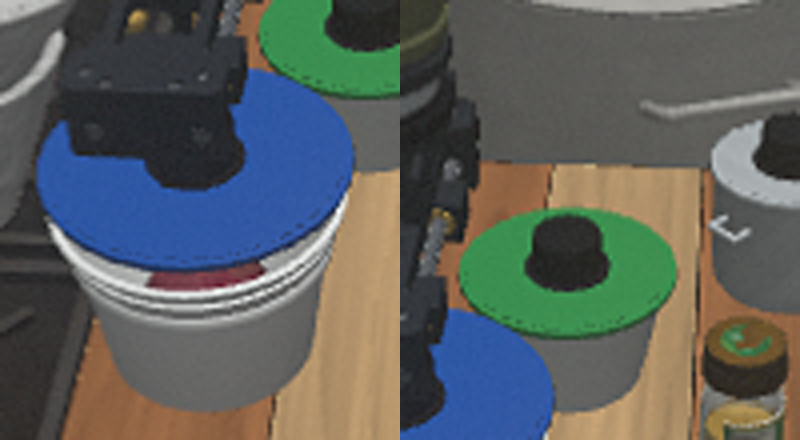

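Green lid sits flat on the tub; blue is centred over the bucket. Lower it.

Request:
step_arm(
  steps=[
    [[0,0,0.8],[0,0,0]],
    [[0,0,0.7],[0,0,0]],
    [[0,0,0.3],[0,0,0]],
    [[0,0,0.1],[0,0,0]],
    [[0,0,0],[0,0,0]],
  ],
)

```text
clock: 30.95
tool_pos: [0.5609, 0.0002, 0.189]
eef_rot: [0.0, 1.0, -0.0, 0.0]
contact_force: [-4.8, -0.3, 15.6]
opening: 0.451
finger_force: 15.0
```

Request:
step_arm(
  steps=[
    [[0,0,-0.15],[0,0,0]],
    [[0,0,0],[0,0,0]],
    [[0,0,0],[0,0,0]],
    [[0,0,0],[0,0,0]],
    [[0,0,-1],[0,0,0]],
    [[0,0,-3],[0,0,0]],
    [[0,0,-4],[0,0,0]],
    [[3,3,0],[0,0,0]],
    [[4,5,0],[0,0,0]],
    [[4,5,0],[0,0,0]],
    [[2,5,0],[0,0,0]],
    [[0,4,0],[0,0,0]],
  ],
  claw=1,
)

```text
clock: 32.45
tool_pos: [0.4314, 0.2201, 0.2697]
eef_rot: [-0.001, 1.0, 0.0, 0.0]
contact_force: [0.2, -0.2, -0.1]
opening: 1.003
finger_force: 0.0
```

Request:
step_arm(
  steps=[
    [[1,5,0],[0,0,0]],
    [[1,5,0],[0,0,0]],
    [[1,5,0],[0,0,0]],
    [[1,4,0],[0,0,0]],
    [[0,0,0],[0,0,0]],
    [[0,0,0],[0,0,0]],
    [[0,0,0],[0,0,0]],
  ],
)

```text
clock: 33.33
tool_pos: [0.3942, 0.4064, 0.2689]
eef_rot: [0.002, 1.0, -0.001, 0.0]
contact_force: [-0.6, 0.8, -0.4]
opening: 0.999
finger_force: 0.0
```

```bash
python3 - <<'E'
from h import *
t=snap('side','end.png'); print(sensors.get_state()['tool_pos'])
E
```

```text
[0.39417282 0.40650819 0.26888868]
```

View pics/end.png

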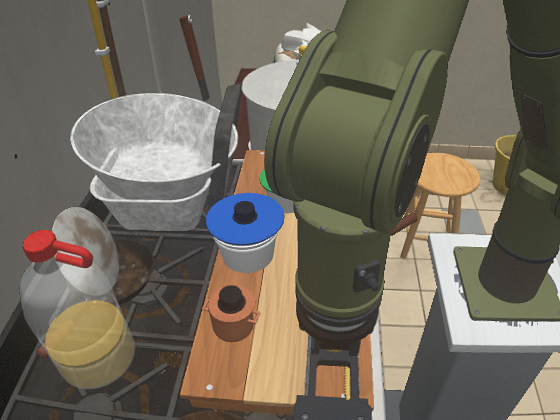

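Blue (245,218) and copper (232,302) lids sit flat; the gripper touches nothing.

```bash
python3 -c "
from plant import finish_job; print(finish_job())"
```

```text
the job is handed in; nothing more can be done
None
```

All four lids are on their own vessels and looked level and seated in the pictures after release; I saw no contact with the spice jar or timer, and I handed the job in at about 33 s of the 106 s, with no verdict reported back.

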